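# Flip the red length stop down and bring the stock up to it

### The job

Get the piece of brown timber on the crosscut jig ready for sawing to the red stop's length. Tip the red flip stop over with a light touch of the fingertips, so that it drops fully down in front of the fence, then gently push the timber along the jig until its end meets the red stop and its long side lies flat against the fence, and withdraw. Only touch and push: do not lift the timber, do not touch the blue and black stops, which stay folded back, and leave the tools and other things on the bench where they are.

Things in the scene. Friction and masses are not known exactly. Their poses are not given: they have to be found in the camera images.
- crosscut_jig: Fixed crosscut jig: plywood base 140 (x) x 480 (y) x 18 mm, screwed to the bench, with a fence 22 mm thick along its far side, 50 mm high above the base (left part aluminium, right part pale wood, saw kerf between). Origin: centre of the base's underside. x points across the base towards the fence, y along the fence to the left, z up.
- jig_fence (a point): On the front face of the fence (x = 40 mm from the jig's origin), at mid length, at the height of the base's top (z = 18 mm). Axes as the jig's. The front face is a plane along y from -240 to +240 mm; the fence's top is 50 mm above this point.
- stop_red: Fixed aluminium saddle of the RED flip stop, 28 mm long, on the left part of the fence; the three stops stand in any order, 52 mm or more between centres. Origin: on the fence's top, 11 mm behind its front face; axes as the jig's. Hinge pin along y, 14 mm above the origin; clamp knob behind to x = +34 mm. Pushing on the stop with over 40 N would knock it off its setting.
- stop_red_tip (a point): Outer corner of the free end of the red L-shaped arm (16 mm thick along y), mid thickness. Folded back it is the arm's highest point, 14 mm behind the pin and 70 mm above it; its rear edge slopes from there down and back to 37 mm behind and 7 mm above the pin. Push that edge near its top, forward (-x of the jig); past its balance point it falls by itself.
- stop_red_face (a point): Fixed point on the plane that the timber's end must meet: the right-hand side of the red blade when down, 8 mm to the right of the saddle's origin. Axes as the jig's; in the middle of the blade's breadth, 15 mm in front of the fence face and 15 mm above the base. Blade when down: from 4 to 26 mm in front of the fence face, from 3 mm above the base upwards.
- stop_red_arm (a joint): Hinge of the red arm (0.12 kg, turns loosely): 0 = fully down in front of the fence, 2.79 = folded back on its limit, as it starts. It falls to whichever side of its balance point (about 2.3) it is on, in about a second.
- stop_blue: Saddle of the BLUE flip stop, built like the red one, folded back; to be left alone.
- stop_blue_arm (a joint): Hinge of the blue arm: 2.79 = folded back, 0 = down.
- stop_black: Saddle of the BLACK flip stop, built like the red one, folded back; to be left alone.
- stop_black_arm (a joint): Hinge of the black arm: 2.79 = folded back, 0 = down.
- stock: The timber: dark brown block 50 (x) x 250 (y) x 30 mm (z), 0.14 to 0.28 kg, lying loose on the base with its length along the fence, a few mm off the fence and slightly askew, 35 to 70 mm to the right of where the red blade comes down. Its right end may overhang the base. It slides freely under the folded stops. Origin: centre of its underside; y along its length to the left.
- tape_measure: Yellow tape measure, 33 x 94 x 63 mm, in front of the jig; bystander.
- pencil: Red carpenter's pencil, 14 x 162 x 9 mm, in front of the jig; bystander.
- try_square: Try square, wooden stock and steel blade, 130 x 222 x 21 mm, in front of the jig; bystander.
- block_plane: Small hand plane, 48 x 170 x 59 mm, behind the jig; bystander.
- nail_tin: Open tin of nails, 70 mm across, 61 mm high, behind the jig; bystander.
- bit_case: Closed green drill-bit case, 95 x 150 x 33 mm, behind the jig on the right; bystander.

How it is judged:
On the way, in this order (a step that is already met when the one before it is completed fails the run):
1. the red stop is fully down, while the timber still lies clear of it (value of joint stop_red_arm below 0.06 rad and y of stock in the frame of stop_red below -0.145 m), for 0.2 s.
2. the timber's end meets the red stop and its side lies against the fence (value of joint stop_red_arm below 0.06 rad and y of stock in the frame of stop_red between -0.137 and -0.1295 m and x of stock in the frame of crosscut_jig above 0.012 m and angle between the y axis of stock and the y axis of crosscut_jig, either way round below 0.025 rad and z of stock in the frame of crosscut_jig below 0.022 m), for 0.2 s.
At the end, for the whole second after the job is handed in: The red stop is fully down (within 0.06 rad); the timber lies at rest flat on the base, its left end within 4 mm of the red stop's blade, its long side within 3 mm of the fence and parallel to it within 0.025 rad; the blue and black stops are folded back (all of step 2 and value of joint each of stop_blue_arm, stop_black_arm above 2.6 rad and linear speed of stock below 0.01 m/s); the robot touches nothing.
It fails at once if the blue or black stop is touched or tipped (contact force between any of the arm, the fingers and stop_blue above 1 N or value of joint any of stop_blue_arm, stop_black_arm below 2.55 rad or contact force between any of the arm, the fingers and stop_black above 1 N).
It fails at once if the timber is lifted off the jig's base or tipped (z of stock in the frame of crosscut_jig above 0.028 m or angle between stock's own z axis and vertical above 0.12 rad).
It fails at once if the red stop is pushed hard, by the robot or through the timber (over 40 N) (contact force between stop_red and anything else above 40 N).
It fails at once if a tool or other thing on the bench is moved by more than 15 mm (distance of any of tape_measure, pencil, try_square, block_plane, nail_tin, bit_case from where it was at the start of the episode above 0.015 m).
It also fails if it takes over 72 s, if anything falls off the work surface, if the arm or the gripper's body presses on something with over 40 N, if the wrist force passes 120 N, or if a joint passes its speed limit or range.

### The arm

A 6-joint arm with a two-finger parallel gripper is mounted at the origin on the work surface; the furniture and walls round the work are solid. World frame = base frame: x ahead of the robot, y to its left, z up, the work surface at z = 0. Lengths are in m, angles in rad, forces in N, time in s.
With the tool pointing down it reaches from about 0.25 to 0.725 m from the base axis. Payload 4 kg.
Tool frame: the origin (TCP) lies midway between the tips of the shut fingers; the grasp point (between the pads) lies 19 mm behind it; z points along the fingers, y is the line along which they close (so a half turn about z gives the same grasp; the last joint's range is limited). The gripper opens to 85 mm and grips with 20 to 120 N. Pads are 22 mm wide; open, the fingers measure 114 mm over their backs; the gripper's body (76 mm by 85 mm) begins 54 mm behind the grasp point. The pads swing forward as they close: fully open they stand 13 mm farther back than shut.
Start: joints at [-1.345, 0.241, 0.005, 1.335, 0, 1.571], TCP at [0.112, -0.487, 0.231] pointing down, gripper open.
Joint ranges: [-2.72, 2.72], [-1.05, 1.87], [-1.09, 1.28], [-1.99, 2.15], [-1.42, 1.44], [-3.14, 3.14]. Speed limits (rad/s): [2.79, 2.79, 3.14, 3.14, 3.14, 3.14].

### API

Orientations are given as a unit quaternion [x, y, z, w].
In Python, from workcell import get_obs, camera, job_done, silhouettes gives the robot as it stands. The module is installed in compiled form; this text tells all that it offers.
- The arm moves only by the tool drive_tool, never from a script. Its argument "increments" is a list of rows, each a list of 3 entries, a list of its own where there are three numbers: the shift along the world's x, y, z in mm, then the turn, a rotation vector about the world's x, y, z in degrees, then the opening, from 0 (shut) to 1 (fully open). A call has 1 to 8 rows; each row shifts and turns the commanded pose from where the row before left it; what a row does not reach is not made up. A row lasts 1/12 s, in which the tool goes at most 41.7 mm and 7.16 degrees, less where a joint would pass 70% of its speed; a pose out of reach is approached as far as the arm can. A call is refused whole if a number of a shift passes 41.7 or a number of a turn 7.16, either way. A call with a gripper value outside its range is refused whole. The fingers move at their own pace and stop on an object; the grip force is fixed at half the most. Time passes only in rows, so rows that do not move let the fingers close. It gives the time, the measured TCP pose, the force, the opening and the grip force at its end, in the units of the state.
- get_obs(): the state, without advancing time (a new reading comes with each control period).
- camera(name): name is "scene" or "top"; returns a dict with "image" (400x640x3 uint8, red, green, blue), "K" (3x3 intrinsics, pixels), "k1" (the pictures are not rectified: a ray, as slopes to the right and down, at radius r is drawn at 1 + k1 r^2 times it, then the intrinsics apply), "view" (4x4, takes a point from world to camera coordinates). Camera axes: x right, y down, z forward; pixel columns grow to the right and rows downward; lengths in m; the calibration is good to about 2 mm. A picture is of the moment at which its call begins. There is no depth.
- job_done(): hands the job in; it is judged then, once.
Trained networks look in a picture, given as the dict that the camera call returned (one of the last four; its "shot" number tells which), for a name from the list of things; names that differ only in an ending like _2 or _b are one class to them, and where a whole thing is asked for, a point or a joint stands for the part that bears it (a point fixed in the world has none). Each returns a list of dicts, best first, with "conf" (0 to 1); they miss things now and then, are a little off and sometimes report something else, mostly with a low value. They report only what shows in the picture. A call takes as long as a camera call.
- silhouettes(query, picture): "region" (400x640 bool, what is visible of it) and "bbox" ([left, top, right, bottom] in pixels, round what is visible of it).
The state is a dict: "clock": time; "joint_pos": joint angles; "joint_vel": joint speeds; "tau": joint torques, N m; "eef_pos": TCP position; "tool_rot": TCP orientation; "ft_force": force on the tool from outside, world axes, zero at the start; "ft_torque": the same for the moment, N m; "grip_width": finger opening in m; "grasp_force": force on a finger pad.
Only numpy, scipy, OpenCV 4.12 (cv2) and the standard library are available. Lean on these libraries where they do the work, as an engineer would, in place of code of your own. Each camera call takes 0.05 s, during which the arm holds its last target. There are 200 camera calls.

## Working session

There is one attempt and no reset: what is moved stays moved. The work goes in short steps, Python scripts to look and compute and a tool call to move; the robot and the scene stay as the last step left them, time stands still between calls to the robot, and variables do not carry over. Pictures are saved under pics/ and viewed, at most 10 in all, crops included, and the job is handed in when it is done.

Besides the shell and the picture viewer there is one more tool, called after "Emit:" as name(argument=value, ...) on one line, values as JSON. drive_tool: Moves the arm, as the interface text tells. Its arguments: {"type":"object","properties":{"increments":{"type":"array"}},"required":["increments"]}

```bash
mkdir -p pics; cat > h.py <<'E'
import numpy as np, cv2
from workcell import get_obs, camera, job_done, silhouettes
def proj(c,P):
    P=np.atleast_2d(P); V=np.array(c["view"]);K=np.array(c["K"])
    q=P@V[:3,:3].T+V[:3,3]; s=q[:,:2]/q[:,2:]; r2=(s**2).sum(1,keepdims=True)
    s=s*(1+c["k1"]*r2); return s@K[:2,:2].T+K[:2,2]
def ray(c,uv):
    K=np.array(c["K"]);V=np.array(c["view"])
    d=(np.array(uv,float)-K[:2,2])/[K[0,0],K[1,1]]; s=d.copy()
    for _ in range(30): s=d/(1+c["k1"]*(s@s))
    R=V[:3,:3]; o=-R.T@V[:3,3]; v=R.T@np.array([*s,1]); return o,v/np.linalg.norm(v)
def atz(c,uv,z):
    o,v=ray(c,uv); return o+v*(z-o[2])/v[2]
def tri(c1,u1,c2,u2):
    o1,v1=ray(c1,u1);o2,v2=ray(c2,u2)
    t=np.linalg.lstsq(np.array([v1,-v2]).T,o2-o1,rcond=None)[0]
    a,b=o1+v1*t[0],o2+v2*t[1]; return (a+b)/2,np.linalg.norm(a-b)
E
python3 - <<'E'
from h import *
import pickle
D={}
for n in("scene","top"):
    c=camera(n); D[n]=c; cv2.imwrite(f"pics/{n}0.png",c["image"][:,:,::-1])
    for q in ["crosscut_jig","stop_red","stop_red_tip","stop_blue","stop_black","stock","block_plane","nail_tin","bit_case"]:
        for r in silhouettes(q,c)[:2]:
            g=r["region"]; ys,xs=np.nonzero(g); print(n,q,round(r["conf"],2),np.round(r["bbox"]),round(xs.mean(),1),round(ys.mean(),1),len(xs))
            D[n,q]=D.get((n,q),[])+[r]
pickle.dump(D,open("d0.pkl","wb"))
o=get_obs();print(o["clock"],o["eef_pos"],o["tool_rot"],o["ft_force"])
for n in("scene","top"):
    V=np.array(D[n]["view"]);print(n,-V[:3,:3].T@V[:3,3],V[:3,:3].round(2).tolist())
E
```

```text
scene crosscut_jig 0.96 [237. 170. 391. 271.] 304.4 224.9 5516
scene stop_red 0.86 [273. 184. 292. 214.] 280.5 199.3 293
scene stop_red_tip 0.6 [275. 182. 289. 208.] 280.1 196.0 206
scene stop_blue 0.65 [240. 198. 255. 228.] 245.7 213.8 240
scene stop_black 0.64 [258. 190. 274. 218.] 263.4 205.9 268
scene stock 0.57 [309. 184. 378. 225.] 343.2 202.4 1226
scene block_plane 0.75 [250. 178. 302. 211.] 280.1 193.7 543
scene nail_tin 0.65 [304. 162. 327. 189.] 315.4 174.9 443
scene bit_case 0.91 [326. 156. 371. 184.] 345.3 168.2 851
top crosscut_jig 0.72 [214. 166. 417. 230.] 308.6 200.0 8538
top crosscut_jig 0.22 [216. 162. 229. 179.] 224.7 171.2 164
top stop_red 0.7 [268. 158. 283. 181.] 275.0 171.6 269
top stop_red_tip 0.52 [270. 158. 280. 178.] 274.1 169.4 141
top stop_blue 0.52 [217. 163. 234. 184.] 226.0 174.2 259
top stop_black 0.6 [242. 161. 257. 184.] 250.1 172.2 277
top stock 0.17 [240. 163. 254. 178.] 248.7 170.1 178
top block_plane 0.64 [264. 114. 335. 137.] 300.1 124.9 1449
top block_plane 0.26 [266. 161. 284. 186.] 275.2 171.9 286
top nail_tin 0.74 [347. 107. 381. 136.] 363.8 120.1 789
top bit_case 0.9 [382. 101. 440. 141.] 411.6 123.0 2323
top bit_case 0.17 [408. 272. 448. 298.] 430.4 283.1 542
1.0 [ 0.1119484  -0.48731412  0.23131889] [9.93635272e-01 1.12645216e-01 1.98656576e-06 2.17922121e-05] [ 0.52091235  0.37074236 -0.35257165]
scene [-0.29780335  0.61880823  0.86365454] [[-0.59, -0.81, 0.01], [-0.49, 0.35, -0.8], [0.64, -0.48, -0.6]]
top [0.4487295  0.00881764 1.26939832] [[-0.02, -1.0, -0.0], [-1.0, 0.02, -0.06], [0.06, 0.0, -1.0]]
```

```bash
python3 - <<'E'
import cv2
t=cv2.imread("pics/top0.png")[95:255,190:450]; s=cv2.imread("pics/scene0.png")[150:280,225:405]
cv2.imwrite("pics/t1.png",cv2.resize(t,None,fx=3,fy=3,interpolation=2))
cv2.imwrite("pics/s1.png",cv2.resize(s,None,fx=4,fy=4,interpolation=2))
E
```

```text
(no output)
```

View pics/t1.png

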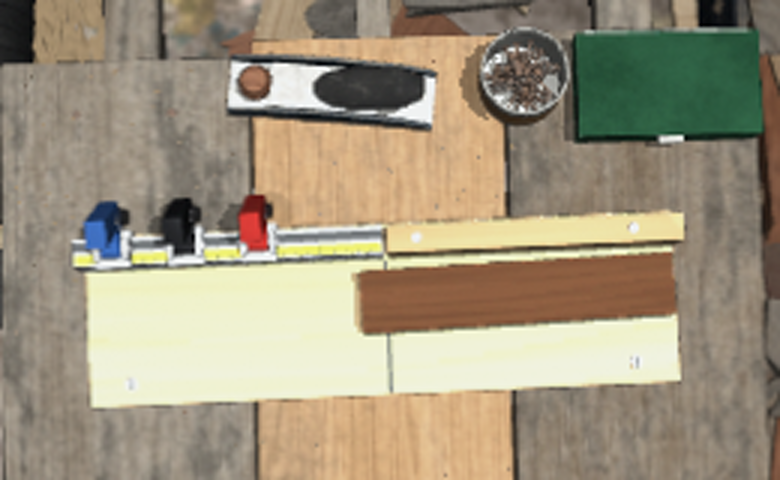

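View pics/s1.png

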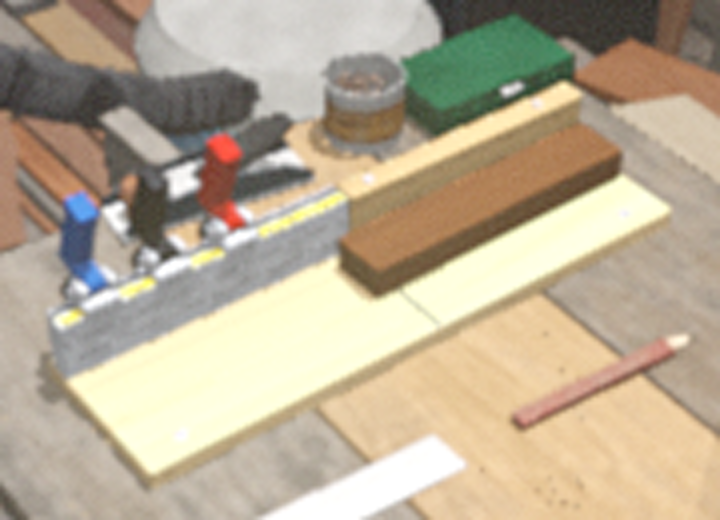

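The top crop shows the stops from left to right as blue (105,230), black (182,228) and red (255,222). The timber spans crop pixels (360,270)-(675,315) and lies slightly off the fence. The plane, tin and case are well behind. Next I fit the jig, stock and red tip.

```bash
cat > m.py <<'E'
from h import *
import pickle
from scipy.optimize import least_squares
D=pickle.load(open("d0.pkl","rb"));T,S=D["top"],D["scene"]
t=lambda x,y:np.array([190+(x+.5)/3-.5,95+(y+.5)/3-.5]); s=lambda x,y:np.array([225+(x+.5)/4-.5,150+(y+.5)/4-.5])
J=[(T,[-.07,.24,.018],t(92,407)),(T,[-.07,-.24,.018],t(680,381)),(T,[.062,-.24,.068],t(683,213)),(T,[.04,-.24,.068],t(684,241)),(T,[.04,.24,.068],t(73,266)),(T,[.062,.24,.068],t(73,240)),
(S,[-.07,.24,.018],s(152,472)),(S,[-.07,-.24,.018],s(670,211)),(S,[.04,.24,.068],s(52,320)),(S,[.04,-.24,.068],s(580,95))]
def place(p,q): 
    c,n=np.cos(p[3]),np.sin(p[3]); return np.array([p[0]+c*q[0]-n*q[1],p[1]+n*q[0]+c*q[1],p[2]+q[2]])
def fit(J,p0):
    f=lambda p:np.concatenate([proj(c,place(p,np.array(q)))[0]-u for c,q,u in J])
    r=least_squares(f,p0,loss="soft_l1"); return r.x,r.fun.reshape(-1,2).round(1).tolist()
j,e=fit(J,[.5,0,0,0]); print("jig",j.round(4),e)
K=[(T,[-.025,.125,.03],t(362,334)),(T,[.025,.125,.03],t(358,272)),(T,[.025,-.125,.03],t(672,252)),(T,[-.025,-.125,.03],t(675,314)),
(S,[-.025,.125,.03],s(378,272)),(S,[-.025,.125,0],s(378,294)),(S,[.025,.125,.03],s(342,240)),(S,[-.025,-.125,.03],s(621,160)),(S,[.025,-.125,.03],s(575,122))]
k,e=fit(K,[.5,-.1,.018,0]); print("stock",k.round(4),e)
c,n=np.cos(j[3]),np.sin(j[3]); R=np.array([[c,-n,0],[n,c,0],[0,0,1]])
inj=lambda P:(R.T@(np.array(P)-[j[0],j[1],j[2]])).round(4)
print("stock in jig",inj(k[:3]),k[3]-j[3])
# stops tip centre: project candidate ys
for q in("red","blue","black"):
    f=lambda p:np.concatenate([proj(C,place(j,np.array([p[0],p[1],p[2]])))[0]-u for C,u in uv])
    uv=[]
    for n_,C in(("top",T),("scene",S)):
        rr=D.get((n_,"stop_"+q+("_tip" if q=="red" else "")))[0]["region"]; ys,xs=np.nonzero(rr); uv.append((C,np.array([xs.mean(),ys.mean()])))
    P,g=tri(*[x for w in uv for x in w]); print(q,P.round(4),g.round(4),"jig",inj(P))
hsv=cv2.cvtColor(T["image"],cv2.COLOR_RGB2HSV);h2=cv2.cvtColor(S["image"],cv2.COLOR_RGB2HSV)
def red(h,b):
    m=((h[...,0]<8)|(h[...,0]>172))&(h[...,1]>170)&(h[...,2]>90); z=np.zeros_like(m); z[b[1]:b[3],b[0]:b[2]]=1; return np.nonzero(m&z)
y,x=red(hsv,(262,150,290,188)); print("red top px",x.min(),x.max(),y.min(),y.max()); yr=y
y2,x2=red(h2,(268,178,296,216)); print("red scene",x2.min(),x2.max(),y2.min(),y2.max(), [ (r,x2[y2==r].min(),x2[y2==r].max()) for r in range(y2.min(),y2.max(),3)])
print([ (r,x[y==r].min(),x[y==r].max()) for r in range(y.min(),y.max(),3)])
for ys in np.arange(.09,.13,.01):
  print(ys,[proj(C,place(j,np.array([.051+.014,ys,.068+.014+.07])))[0].round(1) for C in(T,S)])
for q in ["block_plane","nail_tin","bit_case"]:
    b=D["top",q][0]["bbox"]; print(q,[inj(atz(T,u,.05))for u in((b[0],b[1]),(b[2],b[3]))])
E
python3 m.py
```

```text
jig [ 0.5335  0.0144 -0.0007  0.0198] [[-0.7, -0.0], [0.2, 0.3], [0.1, -0.2], [0.3, -0.2], [0.1, 0.1], [-0.2, -0.5], [-1.0, 0.2], [0.1, -0.6], [1.6, 1.8], [0.2, -0.2]]
stock [ 0.5412 -0.0942  0.016   0.0435] [[0.3, 0.3], [0.2, 0.1], [-0.1, -0.1], [0.5, 0.0], [-0.4, 0.2], [-0.5, 2.5], [-1.8, -0.2], [0.1, -2.4], [0.8, 0.1]]
stock in jig [ 0.0056 -0.1087  0.0167] 0.02369990638725314
red [0.5925 0.1084 0.1102] 0.002 jig [0.0609 0.0928 0.1109]
blue [0.5865 0.2212 0.1011] 0.0017 jig [0.0572 0.2057 0.1018]
black [0.589  0.1649 0.1018] 0.0003 jig [0.0585 0.1493 0.1025]
red top px 270 278 160 177Traceback (most recent call last):
  File "m.py", line 31, in <module>
    y2,x2=red(h2,(268,178,296,216)); print("red scene",x2.min(),x2.max(),y2.min(),y2.max(), [ (r,x2[y2==r].min(),x2[y2==r].max()) for r in range(y2.min(),y2.max(),3)])
                                                                                                 ~~~~~~~~~~~~~^^
    return umr_minimum(a, axis, None, out, keepdims, initial, where)
ValueError: zero-size array to reduction operation minimum which has no identity
```

```bash
sed -i 's/h\[...,1\]>170)&(h\[...,2\]>90)/h[...,1]>130)\&(h[...,2]>60)/; s/,3)\])/,4) if (1)])/' m.py; sed -i 's/^y2,x2=.*$/y2,x2=red(h2,(268,178,296,216)); print("red scene",x2.min(),x2.max(),y2.min(),y2.max())/; /^print(\[ (r,x/d' m.py; python3 m.py | tail -9
```

```text
red scene 275 285 184 206
0.09 [array([274.1, 165.5]), array([279.1, 183.1])]
0.09999999999999999 [array([269.5, 165.7]), array([276. , 184.3])]
0.10999999999999999 [array([265. , 165.9]), array([273. , 185.5])]
0.11999999999999998 [array([260.4, 166.1]), array([270. , 186.8])]
0.12999999999999998 [array([255.8, 166.3]), array([266.9, 188. ])]
block_plane [array([0.2045, 0.1176, 0.0507]), array([ 0.1404, -0.0497,  0.0507])]
nail_tin [array([ 0.2131, -0.0823,  0.0507]), array([ 0.1399, -0.159 ,  0.0507])]
bit_case [array([ 0.223 , -0.1656,  0.0507]), array([ 0.1205, -0.3005,  0.0507])]
```

Emit:
drive_tool(increments=[[[27,30,0],[0,0,-1.47],0],[[27,30,0],[0,0,-1.47],0],[[27,30,0],[0,0,-1.47],0],[[27,30,0],[0,0,-1.47],0],[[27,30,0],[0,0,-1.47],0],[[27,30,0],[0,0,-1.47],0],[[27,30,0],[0,0,-1.47],0],[[27,30,0],[0,0,-1.47],0]])

```text
clock: 1.67
eef_pos: [0.3289, -0.2457, 0.2316]
tool_rot: [1.0, 0.009, 0.0, 0.0]
ft_force: [0.3, -0.6, -0.5]
grip_width: 0.0
grasp_force: 0.0
```

Emit:
drive_tool(increments=[[[27,29,0],[0,0,0],0],[[27,29,0],[0,0,0],0],[[27,29,0],[0,0,0],0],[[27,29,0],[0,0,0],0],[[27,29,0],[0,0,0],0],[[27,29,0],[0,0,0],0],[[27,29,0],[0,0,0],0],[[27,29,0],[0,0,0],0]])

```text
clock: 2.33
eef_pos: [0.545, -0.0135, 0.2314]
tool_rot: [1.0, 0.01, 0.0, 0.0]
ft_force: [-0.5, -1.8, 0.2]
grip_width: 0.0002
grasp_force: 0.0
```

Emit:
drive_tool(increments=[[[27,29,0],[0,0,0],0],[[27,29,0],[0,0,0],0],[[27,29,0],[0,0,0],0],[[20,29,0],[0,0,0],0],[[0,0,0],[0,0,0],0],[[0,0,0],[0,0,0],0]])

```text
clock: 2.83
eef_pos: [0.6475, 0.0647, 0.2297]
tool_rot: [0.999, 0.043, -0.002, -0.015]
ft_force: [-1.3, -0.6, -0.2]
grip_width: 0.0
grasp_force: 0.0
```

Emit:
drive_tool(increments=[[[0,0,-10],[0,0,0],0],[[0,0,-10],[0,0,0],0],[[0,0,0],[0,0,0],0]])

```text
clock: 3.08
eef_pos: [0.645, 0.0628, 0.2087]
tool_rot: [0.999, 0.042, -0.003, -0.015]
ft_force: [-0.5, 1.2, -1.1]
grip_width: 0.0001
grasp_force: 0.0
```

```bash
python3 - <<'E'
from h import *
o=get_obs();print(np.round(o["joint_pos"],3),np.round(o["joint_vel"],3),np.round(o["tool_rot"],3),np.round(o["eef_pos"],4))
E
```

```text
[0.083 0.558 0.421 1.438 0.029 3.141] [-0.002 -0.005  0.032  0.04   0.002  0.001] [ 0.999  0.042 -0.003 -0.015] [0.645  0.0628 0.2087]
```

Emit:
drive_tool(increments=[[[0,0,0],[0,0,7],0],[[0,0,0],[0,0,7],0],[[0,0,0],[0,0,7],0],[[0,0,0],[0,0,7],0],[[0,0,0],[0,0,7],0],[[0,0,0],[0,0,7],0],[[0,0,0],[0,0,7],0],[[0,0,0],[0,0,7],0]])

```text
clock: 3.75
eef_pos: [0.6463, 0.0629, 0.2115]
tool_rot: [0.861, 0.509, -0.008, -0.013]
ft_force: [0.2, -0.8, 0.3]
grip_width: 0.0004
grasp_force: 0.0
```

Emit:
drive_tool(increments=[[[0,0,0],[0,0,7],0],[[0,0,0],[0,0,7],0],[[0,0,0],[0,0,7],0],[[0,0,0],[0,0,7],0],[[0,0,0],[0,0,0],0],[[0,0,0],[0,0,0],0]])

```text
clock: 4.25
eef_pos: [0.6466, 0.0632, 0.2115]
tool_rot: [0.715, 0.699, -0.011, -0.011]
ft_force: [0.7, -0.1, -1.0]
grip_width: 0.0
grasp_force: 0.0
```

```bash
cat > st.py <<'E'
from h import *
from scipy.spatial.transform import Rotation as R
o=get_obs();r=R.from_quat(o["tool_rot"]); M=r.as_matrix()
des=lambda yaw:R.from_euler("z",yaw)*R.from_euler("x",np.pi)
print(np.round(o["eef_pos"],4),"yaw",np.degrees(np.arctan2(M[1,0],M[0,0])).round(2),"z",M[:,2].round(3),"fix",np.degrees((des(np.pi/2+.0198)*r.inv()).as_rotvec()).round(2),"j",np.round(o["joint_pos"],2))
E
python3 st.py
```

```text
[0.6466 0.0632 0.2115] yaw 88.67 z [-0.03  0.   -1.  ] fix [ 0.02 -1.71  2.46] j [0.1  0.58 0.47 1.49 0.   1.69]
```

Emit:
drive_tool(increments=[[[0,11,0],[0,-1.7,2.46],0],[[0,16,0],[0,0,0],0],[[0,16,-10],[0,0,0],0],[[0,0,-20],[0,0,0],0],[[0,0,-20],[0,0,0],0],[[0,0,-15],[0,0,0],0],[[0,0,-5],[0,0,0],0],[[0,0,0],[0,0,0],0]])

```text
clock: 4.92
eef_pos: [0.6456, 0.1077, 0.1386]
tool_rot: [0.699, 0.715, -0.002, -0.001]
ft_force: [-0.3, -0.5, -0.7]
grip_width: 0.0004
grasp_force: 0.0
```

```bash
python3 st.py; python3 - <<'E'
from h import *
s=camera("scene");t=camera("top")
a=cv2.resize(s["image"][140:240,225:325],(390,390),interpolation=2);b=cv2.resize(t["image"][95:195,210:310],(390,390),interpolation=2)
cv2.imwrite("pics/c2.png",np.hstack([a,b])[:,:,::-1])
E
```

```text
[0.6456 0.1077 0.1386] yaw 91.35 z [-0.005 -0.001 -1.   ] fix [ 0.06 -0.29 -0.21] j [ 0.17  0.6   0.31  1.29 -0.    1.71]
```

View pics/c2.png

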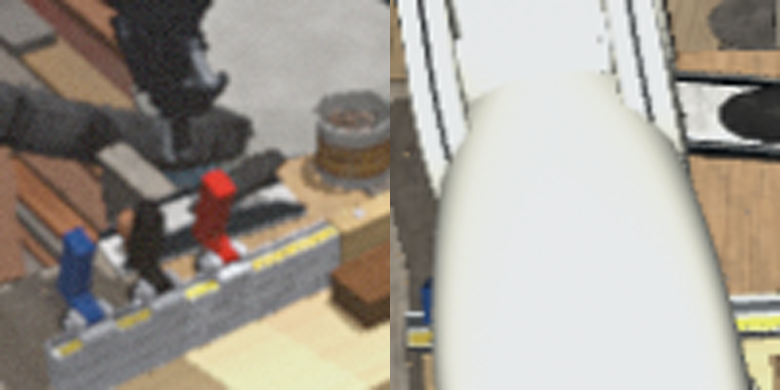

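The gripper is behind the red stop, with its tip near left-crop pixel (185,160) and clear of the black stop at (145,230). I push forward slowly.

Emit:
drive_tool(increments=[[[-10,-1,0],[0,0,0],0],[[-8,0,0],[0,0,0],0],[[-4,0,0],[0,0,0],0],[[-4,0,0],[0,0,0],0],[[-4,0,0],[0,0,0],0],[[-4,0,0],[0,0,0],0],[[-4,0,0],[0,0,0],0],[[-4,0,0],[0,0,0],0]])

```text
clock: 5.68
eef_pos: [0.6051, 0.1058, 0.1415]
tool_rot: [0.699, 0.715, 0.0, 0.0]
ft_force: [0.5, -0.3, 0.7]
grip_width: 0.0003
grasp_force: 0.4
```

Emit:
drive_tool(increments=[[[-4,0,0],[0,0,0],0],[[-4,0,0],[0,0,0],0],[[-4,0,0],[0,0,0],0],[[-4,0,0],[0,0,0],0],[[-4,0,0],[0,0,0],0],[[-3,0,0],[0,0,0],0],[[0,0,0],[0,0,0],0],[[0,0,0],[0,0,0],0]])

```text
clock: 6.35
eef_pos: [0.5819, 0.1058, 0.1412]
tool_rot: [0.699, 0.715, -0.0, 0.0]
ft_force: [0.9, 0.4, -0.4]
grip_width: 0.0002
grasp_force: 0.0
```

```bash
python3 st.py; python3 - <<'E'
from h import *
s=camera("scene")
a=cv2.resize(s["image"][140:240,225:325],(390,390),interpolation=2)
cv2.imwrite("pics/c3.png",a[:,:,::-1])
E
```

```text
[0.5819 0.1058 0.1412] yaw 91.36 z [-0. -0. -1.] fix [ 0.02 -0.02 -0.22] j [ 0.18  0.47  0.1   1.2  -0.    1.73]
```

View pics/c3.png

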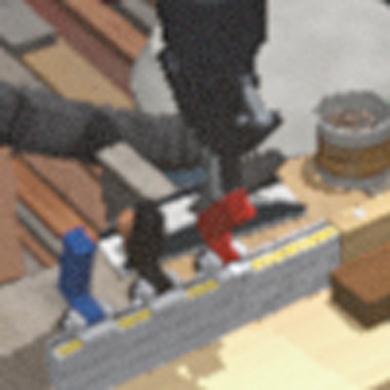

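The red arm leans forward, with its tip at (242,205), and still rests on the fingers. I continue pushing.

Emit:
drive_tool(increments=[[[-4,0,0],[0,0,0],0],[[-4,0,0],[0,0,0],0],[[-4,0,0],[0,0,0],0],[[-4,0,0],[0,0,0],0],[[-4,0,0],[0,0,0],0],[[-4,0,0],[0,0,0],0],[[0,0,0],[0,0,0],0],[[0,0,0],[0,0,0],0]])

```text
clock: 7.07
eef_pos: [0.558, 0.1059, 0.1415]
tool_rot: [0.699, 0.715, -0.0, 0.0]
ft_force: [0.0, 0.6, 0.2]
grip_width: 0.0003
grasp_force: 0.0
```

Emit:
drive_tool(increments=[[[0,0,10],[0,0,0],0],[[0,0,20],[0,0,0],0],[[0,0,30],[0,0,0],0],[[0,-20,30],[0,0,0],0],[[0,-35,0],[0,0,0],0],[[0,-40,0],[0,0,0],0],[[0,-40,0],[0,0,0],0],[[0,-40,0],[0,0,0],0]])

```text
clock: 7.73
eef_pos: [0.5585, -0.0706, 0.2327]
tool_rot: [0.698, 0.716, 0.0, 0.001]
ft_force: [0.4, -0.4, 1.4]
grip_width: 0.0003
grasp_force: 0.0
```

```bash
python3 st.py; python3 - <<'E'
from h import *
s=camera("scene");t=camera("top")
a=cv2.resize(s["image"][160:260,225:355],(520,400),interpolation=2)
cv2.imwrite("pics/c4.png",a[:,:,::-1])
E
```

```text
[ 0.5585 -0.0706  0.2327] yaw 91.42 z [ 0.002 -0.001 -1.   ] fix [ 0.04  0.12 -0.28] j [-0.13  0.36  0.18  1.38 -0.    1.42]
```

View pics/c4.png

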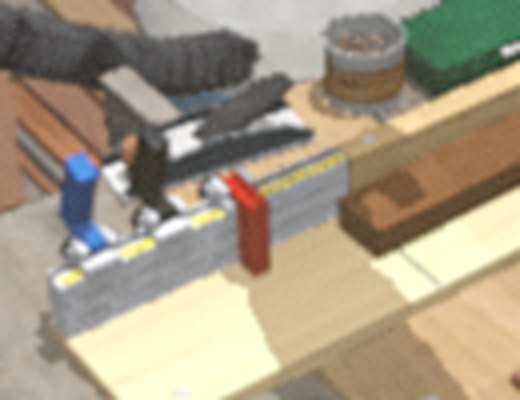

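The red stop is down, with its blade around (252,235), and the timber's end at (360,230) is clear of it. Blue and black are still folded. Next I push the timber flat against the fence from the front.

Emit:
drive_tool(increments=[[[-28,-8,0],[0,0,0],0],[[-28,-8,0],[0,0,0],0],[[-27,-7,0],[0,0,-0.2],0],[[0,0,-38],[0,0,0],0],[[0,0,-40],[0,0,0],0],[[0,0,-40],[0,0,0],0],[[0,0,-40],[0,0,0],0],[[0,0,0],[0,0,0],0]])

```text
clock: 8.5
eef_pos: [0.4694, -0.0906, 0.0671]
tool_rot: [0.7, 0.714, -0.004, -0.006]
ft_force: [-2.2, 0.8, -0.3]
grip_width: 0.0003
grasp_force: 0.0
```

Emit:
drive_tool(increments=[[[0,0,-20],[0,0,0],0],[[0,0,-18],[0,0,0],0],[[4,0,0],[0,0,0],0],[[5,0,0],[0,0,0],0],[[5,0,0],[0,0,0],0],[[4,0,0],[0,0,0],0],[[2,0,0],[0,0,0],0],[[2,0,0],[0,0,0],0]])

```text
clock: 9.17
eef_pos: [0.4985, -0.0923, 0.0365]
tool_rot: [0.7, 0.714, 0.001, 0.001]
ft_force: [0.1, -0.3, -0.5]
grip_width: 0.0
grasp_force: 0.0
```

Emit:
drive_tool(increments=[[[1,0,0],[0,0,0],0],[[1,0,0],[0,0,0],0],[[1,0,0],[0,0,0],0],[[1,0,0],[0,0,0],0],[[1,0,0],[0,0,0],0],[[1,0,0],[0,0,0],0],[[1,0,0],[0,0,0],0]])

```text
clock: 9.75
eef_pos: [0.5033, -0.0921, 0.0351]
tool_rot: [0.7, 0.714, -0.001, -0.001]
ft_force: [-2.8, 0.3, 1.6]
grip_width: -0.0002
grasp_force: 1.1
```

Emit:
drive_tool(increments=[[[1,0,0],[0,0,0],0],[[1,0,0],[0,0,0],0],[[1,0,0],[0,0,0],0]])

```text
clock: 10.0
eef_pos: [0.5074, -0.0922, 0.0352]
tool_rot: [0.7, 0.714, -0.0, 0.0]
ft_force: [-0.4, 0.3, -0.2]
grip_width: -0.0003
grasp_force: 0.5
```

Emit:
drive_tool(increments=[[[1,0,0],[0,0,0],0],[[1,0,0],[0,0,0],0]])

```text
clock: 10.17
eef_pos: [0.5094, -0.0921, 0.0352]
tool_rot: [0.7, 0.714, -0.0, 0.0]
ft_force: [-1.4, -0.1, -0.2]
grip_width: -0.0003
grasp_force: 0.5
```

Emit:
drive_tool(increments=[[[1,0,0],[0,0,0],0],[[1,0,0],[0,0,0],0]])

```text
clock: 10.33
eef_pos: [0.5104, -0.092, 0.0351]
tool_rot: [0.7, 0.714, -0.001, -0.001]
ft_force: [-4.5, 0.6, 3.1]
grip_width: 0.0003
grasp_force: 2.4
```

Emit:
drive_tool(increments=[[[1,0,0],[0,0,0],0],[[1,0,0],[0,0,0],0]])

```text
clock: 10.5
eef_pos: [0.5105, -0.092, 0.035]
tool_rot: [0.7, 0.714, -0.002, -0.002]
ft_force: [-9.1, 1.3, 7.5]
grip_width: 0.0002
grasp_force: 4.8
```

Emit:
drive_tool(increments=[[[1,0,0],[0,0,0],0]])

```text
clock: 10.58
eef_pos: [0.5106, -0.092, 0.035]
tool_rot: [0.7, 0.714, -0.003, -0.002]
ft_force: [-11.3, 0.2, 9.1]
grip_width: -0.0003
grasp_force: 5.9
```

The timber is flat against the fence: force rose with no further motion at x = 0.5105. Now to its right end.

Emit:
drive_tool(increments=[[[-6,0,0],[0,0,0],0],[[-12,0,0],[0,0,0],0],[[0,0,35],[0,0,0],0],[[0,0,35],[0,0,0],0],[[0,-40,0],[0,0,0],0],[[0,-40,0],[0,0,0],0],[[0,-40,0],[0,0,0],0],[[0,-40,0],[0,0,0],0]])

```text
clock: 11.25
eef_pos: [0.4974, -0.2541, 0.1064]
tool_rot: [0.7, 0.715, 0.001, 0.002]
ft_force: [0.3, -0.0, -0.3]
grip_width: 0.0001
grasp_force: 0.0
```

Emit:
drive_tool(increments=[[[20,-25,0],[0,0,0],0],[[35,0,0],[0,0,0],0],[[4,0,0],[0,0,0],0],[[0,0,-35],[0,0,0],0],[[0,0,-35],[0,0,0],0],[[0,0,0],[0,0,0],0]])

```text
clock: 11.75
eef_pos: [0.5509, -0.2746, 0.0284]
tool_rot: [0.7, 0.714, -0.002, -0.005]
ft_force: [-2.2, 1.4, -0.9]
grip_width: -0.0003
grasp_force: 0.0
```

```bash
python3 st.py; python3 - <<'E'
from h import *
s=camera("scene")
a=cv2.resize(s["image"][160:260,265:395],(520,400),interpolation=2)
cv2.imwrite("pics/c5.png",a[:,:,::-1])
E
```

```text
[ 0.5509 -0.2746  0.0284] yaw 91.19 z [-0.01   0.005 -1.   ] fix [-0.28 -0.59 -0.06] j [-0.46  0.62  0.04  1.   -0.    1.09]
```

View pics/c5.png

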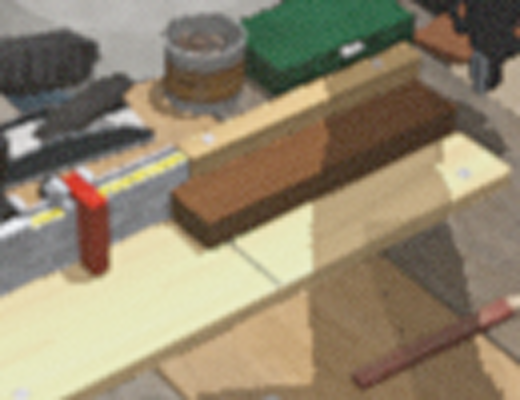

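The timber lies flush to the fence, with its left end at (190,220), the red blade at (92,235) and the finger to the right at (480,70). I push along the jig.

Emit:
drive_tool(increments=[[[0,8,0],[0,0,0],0],[[0,8,0],[0,0,0],0],[[0,8,0],[0,0,0],0],[[0,8,0],[0,0,0],0],[[0,4,0],[0,0,0],0],[[0,3,0],[0,0,0],0],[[0,3,0],[0,0,0],0],[[0,3,0],[0,0,0],0]])

```text
clock: 12.47
eef_pos: [0.5554, -0.2319, 0.0356]
tool_rot: [0.7, 0.714, -0.0, 0.0]
ft_force: [-0.1, -0.7, 0.5]
grip_width: 0.0
grasp_force: 0.0
```

Emit:
drive_tool(increments=[[[0,3,0],[0,0,0],0],[[0,3,0],[0,0,0],0],[[0,3,0],[0,0,0],0],[[-0.2,3,0],[0,0,0],0],[[0,3,0],[0,0,0],0],[[0,3,0],[0,0,0],0],[[0,3,0],[0,0,0],0],[[-0.3,3,0],[0,0,0],0]])

```text
clock: 13.13
eef_pos: [0.5548, -0.2083, 0.0356]
tool_rot: [0.7, 0.714, -0.0, 0.0]
ft_force: [-0.8, -3.5, 3.9]
grip_width: 0.0002
grasp_force: 1.9
```

Emit:
drive_tool(increments=[[[0,3,0],[0,0,0],0],[[0,3,0],[0,0,0],0],[[0,3,0],[0,0,0],0],[[-0.2,3,0],[0,0,0],0],[[0,3,0],[0,0,0],0],[[0,3,0],[0,0,0],0],[[-0.2,3,0],[0,0,0],0],[[0,0,0],[0,0,0],0]])

```text
clock: 13.8
eef_pos: [0.5544, -0.1864, 0.0354]
tool_rot: [0.7, 0.714, 0.0, 0.0]
ft_force: [0.5, -3.6, 2.1]
grip_width: -0.0
grasp_force: 1.4
```

```bash
python3 st.py; python3 - <<'E'
from h import *
s=camera("scene")
a=cv2.resize(s["image"][160:260,265:395],(520,400),interpolation=2)
cv2.imwrite("pics/c6.png",a[:,:,::-1])
E
```

```text
[ 0.5544 -0.1864  0.0354] yaw 91.2 z [ 0.  0. -1.] fix [-0.02  0.02 -0.06] j [-0.32  0.56 -0.06  0.96  0.    1.23]
```

View pics/c6.png

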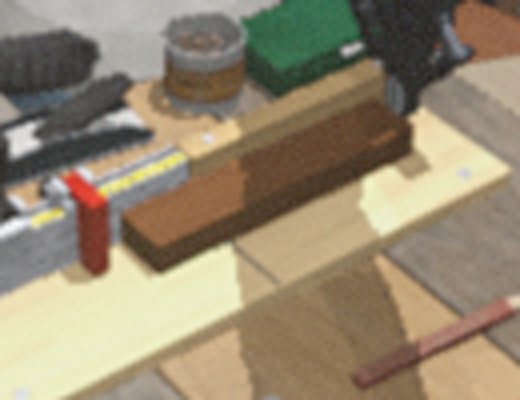

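The timber's left end (125,225) approaches the blade (105,230), still along the fence. About 20 mm remain.

Emit:
drive_tool(increments=[[[0,2.5,0],[0,0,0],0],[[0,2.5,0],[0,0,0],0],[[-0.2,2.5,0],[0,0,0],0],[[0,2.5,0],[0,0,0],0],[[0,2,0],[0,0,0],0],[[-0.1,2,0],[0,0,0],0],[[0,1,0],[0,0,0],0]])

```text
clock: 14.43
eef_pos: [0.554, -0.1717, 0.0353]
tool_rot: [0.7, 0.714, 0.0, 0.0]
ft_force: [0.2, -2.6, 2.4]
grip_width: 0.0003
grasp_force: 1.4
```

Emit:
drive_tool(increments=[[[0,1,0],[0,0,0],0],[[0,1,0],[0,0,0],0],[[0,1,0],[0,0,0],0],[[0,1,0],[0,0,0],0]])

```text
clock: 14.77
eef_pos: [0.554, -0.1681, 0.0353]
tool_rot: [0.7, 0.714, -0.0, 0.0]
ft_force: [0.4, -3.2, 2.0]
grip_width: -0.0001
grasp_force: 1.4
```

Emit:
drive_tool(increments=[[[0,1,0],[0,0,0],0],[[0,1,0],[0,0,0],0]])

```text
clock: 14.93
eef_pos: [0.554, -0.1661, 0.0353]
tool_rot: [0.7, 0.714, -0.0, 0.0]
ft_force: [0.1, -3.3, 2.7]
grip_width: -0.0002
grasp_force: 1.4
```

Emit:
drive_tool(increments=[[[0,1,0],[0,0,0],0],[[0,1,0],[0,0,0],0]])

```text
clock: 15.1
eef_pos: [0.5539, -0.1641, 0.0353]
tool_rot: [0.7, 0.714, -0.0, 0.0]
ft_force: [0.3, -3.7, 2.7]
grip_width: -0.0001
grasp_force: 1.3
```

Emit:
drive_tool(increments=[[[0,1,0],[0,0,0],0],[[0,1,0],[0,0,0],0]])

```text
clock: 15.27
eef_pos: [0.5539, -0.1621, 0.0353]
tool_rot: [0.7, 0.714, -0.0, 0.0]
ft_force: [0.6, -3.4, 1.7]
grip_width: 0.0002
grasp_force: 2.3
```

Emit:
drive_tool(increments=[[[0,1,0],[0,0,0],0]])

```text
clock: 15.35
eef_pos: [0.5539, -0.162, 0.0353]
tool_rot: [0.7, 0.714, -0.001, 0.001]
ft_force: [-1.2, -6.9, 1.2]
grip_width: 0.0001
grasp_force: 3.6
```

Emit:
drive_tool(increments=[[[0,1,0],[0,0,0],0]])

```text
clock: 15.43
eef_pos: [0.5539, -0.162, 0.0353]
tool_rot: [0.7, 0.714, -0.002, 0.001]
ft_force: [-1.0, -9.1, 1.5]
grip_width: -0.0
grasp_force: 4.8
```

The force rose with no motion at y = -0.162, so the end meets the stop. I back off and nudge the front face once more to make it flush.

Emit:
drive_tool(increments=[[[0,-3,0],[0,0,0],0],[[0,-12,0],[0,0,0],0],[[0,-15,0],[0,0,0],0],[[0,0,35],[0,0,0],0],[[0,0,40],[0,0,0],0],[[-35,15,0],[0,0,0],0],[[-35,15,0],[0,0,0],0],[[0,40,0],[0,0,0],0]])

```text
clock: 16.1
eef_pos: [0.4774, -0.1231, 0.1097]
tool_rot: [0.703, 0.711, -0.002, -0.002]
ft_force: [-0.5, 0.5, -1.1]
grip_width: -0.0001
grasp_force: 0.0
```

Emit:
drive_tool(increments=[[[0,40,0],[0,0,0],0],[[0,40,0],[0,0,0],0],[[0,16,-20],[0,0,0],0],[[0,0,-35],[0,0,0],0],[[0,0,-20],[0,0,0],0],[[5,0,0],[0,0,0],0],[[7,0,0],[0,0,0],0],[[5,0,0],[0,0,0],0]])

```text
clock: 16.77
eef_pos: [0.5032, -0.0249, 0.0364]
tool_rot: [0.7, 0.714, 0.001, 0.001]
ft_force: [1.2, -0.3, 0.8]
grip_width: -0.0004
grasp_force: 0.0
```

Emit:
drive_tool(increments=[[[2,0,0],[0,0,0],0],[[1,0,0],[0,0,0],0],[[1,0,0],[0,0,0],0],[[1,0,0],[0,0,0],0]])

```text
clock: 17.1
eef_pos: [0.5065, -0.0244, 0.0361]
tool_rot: [0.7, 0.714, 0.0, 0.001]
ft_force: [-0.2, -0.3, 0.8]
grip_width: -0.0003
grasp_force: 0.0
```

Emit:
drive_tool(increments=[[[1,0,0],[0,0,0],0],[[1,0,0],[0,0,0],0],[[1,0,0],[0,0,0],0]])

```text
clock: 17.35
eef_pos: [0.5086, -0.0242, 0.0354]
tool_rot: [0.7, 0.714, -0.0, -0.0]
ft_force: [-3.6, -0.6, 1.8]
grip_width: -0.0001
grasp_force: 1.4
```

Emit:
drive_tool(increments=[[[1,0,0],[0,0,0],0],[[1,0,0],[0,0,0],0],[[0,0,0],[0,0,0],0],[[0,0,0],[0,0,0],0]])

```text
clock: 17.68
eef_pos: [0.5087, -0.0241, 0.0351]
tool_rot: [0.7, 0.714, -0.002, -0.001]
ft_force: [-5.5, 0.3, 5.5]
grip_width: -0.0
grasp_force: 3.0
```

It is flush against the fence, so I withdraw and check.

Emit:
drive_tool(increments=[[[-4,0,0],[0,0,0],0],[[-20,0,0],[0,0,0],0],[[-20,0,10],[0,0,0],0],[[-20,-10,30],[0,0,0],0],[[-20,-30,20],[0,0,0],0],[[-10,-35,20],[0,0,0],0],[[-10,-35,20],[0,0,0],0],[[-10,-35,0],[0,0,0],0]])

```text
clock: 18.35
eef_pos: [0.3994, -0.1715, 0.1395]
tool_rot: [0.699, 0.715, 0.002, 0.004]
ft_force: [1.4, -0.1, -0.2]
grip_width: -0.0002
grasp_force: 0.0
```

Emit:
drive_tool(increments=[[[-10,-38,0],[0,0,0],0],[[-10,-38,0],[0,0,0],0],[[-10,-38,0],[0,0,0],0],[[0,0,0],[0,0,0],0],[[0,0,0],[0,0,0],0],[[0,0,0],[0,0,0],0],[[0,0,0],[0,0,0],0]])

```text
clock: 18.93
eef_pos: [0.3672, -0.2821, 0.1351]
tool_rot: [0.699, 0.715, 0.0, -0.0]
ft_force: [0.1, -0.4, 0.1]
grip_width: 0.0003
grasp_force: 0.0
```

```bash
python3 st.py; python3 - <<'E'
from h import *
s=camera("scene");t=camera("top")
a=cv2.resize(s["image"][160:260,225:355],(520,400),interpolation=2);b=cv2.resize(t["image"][145:240,205:425],None,fx=2.3636,fy=2.3636,interpolation=2)
im=np.zeros((400+b.shape[0],520,3),np.uint8);im[:400]=a;im[400:,:b.shape[1]]=b[:,:520]
cv2.imwrite("pics/c7.png",im[:600,:,::-1])
E
```

```text
[ 0.3672 -0.2821  0.1351] yaw 91.24 z [-0.  0. -1.] fix [-0.02 -0.01 -0.11] j [-0.66  0.24 -0.26  1.07  0.    0.89]
```

View pics/c7.png

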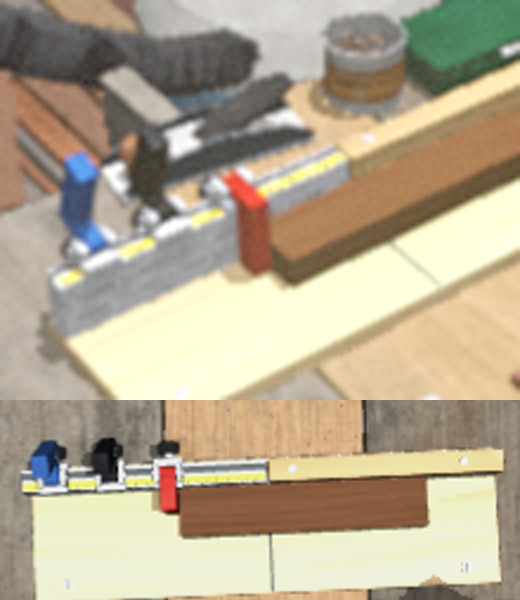

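The timber's left end (270,245) touches the red blade. In the top view it is flush and parallel to the fence, and blue and black are still folded back. I hand it in.

```bash
python3 -c "
from workcell import job_done
print(job_done())"
```

```text
the job is handed in; nothing more can be done
None
```

The job is handed in (no verdict returned): the red stop is down, the timber's end sits against it with its side flat on the fence, the blue and black stops are still folded back, and the arm is withdrawn.

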